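Seat the biscuit tray in its nest and throw both hold-down clamps

TASK

Make the tray of biscuits ready for decorating: with the fingertips, push the black tray back on its nest plate until it sits fully home against both back stops, then throw both toggle clamps by pushing each upright handle outward and down, past centre, until it snaps onto its stop and its rubber foot holds the tray's rim. Nothing is to be picked up: the tray stays down on the plate, the biscuits are not touched, and the other things on the bench are left where they are.

Things in the scene. Friction and masses are not known exactly. Their poses are not given: they have to be found in the camera images.
- nest: Fixed white plastic plate, 295 x 480 x 15 mm, that receives the tray; stands turned by up to 0.12 rad. Origin on the bench, exactly below the middle of the tray when it is home. Axes (used below): x level, from the robot towards the back stops; y level, left; z up. Plate: x -0.180..0.115, y -0.24..0.24, top 15 mm above the bench.
- stop_left (a point): Upper front edge, middle, of the left steel back stop, 75 mm wide, 35 mm above the bench; nest x = 0.081, y = 0.109. A side locator (flared over 32 mm, then straight for 15 mm with 3 mm play) leads each tray corner to its stop.
- stop_right (a point): The same for the right stop, nest y = -0.109. The tray is home when its far rim touches both stops.
- tray: Loose black steel baking tray, 162 mm (x) by 265 mm (y) over the rim (corners rounded to 14 mm), 20 mm deep, 0.3 to 0.5 kg, on the plate with six biscuits. The rim is a flat flange 14 mm wide, its top 35 mm above the bench. Origin: centre of the underside, at x = y = 0 of the nest when home. Starts 40 to 70 mm short of home, up to 4 mm to one side, up to 0.04 rad askew; slides with 2 to 5 N.
- clamp_left (a joint): Handle of the steel hold-down toggle clamp beside the tray's left (+y) rim: its angle (rad) on the clamping arm. 0 open (handle up, arm raised); 2.02 dead centre; 2.13 locked on its stop. In space the handle swings 66 degrees outward and down, the arm 56 degrees the other way. A light spring (1 to 2 N at the handle end) returns it to open until the foot is squeezed (last 15 degrees, 3 to 4 N); past centre it snaps onto its stop.
- clamp_right (a joint): The same for the mirror-image clamp beside the tray's right (-y) rim.
- clamp_left_tip (a point): Middle of the free end of the left handle's black grip; the grip is 22 mm wide (along nest x), 15 mm thick and runs 70 mm back from here. Open: nest x = -0.020, y = 0.228, z = 0.185, the grip 15 degrees off upright, leaning outward. Locked: y = 0.313, z = 0.087, the grip 9 degrees off level.
- clamp_right_tip (a point): The same for the right handle: y = -0.228, z = 0.185 open; y = -0.313, z = 0.087 locked.
- clamp_left_pivot (a point): Fixed pivot of the left clamping arm, nest x = -0.020, y = 0.1805, z = 0.047. The handle hangs on the arm: its own pivot creeps from y = 0.195, z = 0.056 (open) to y = 0.181, z = 0.064 (locked), 132 mm from the tip. The raised arm stands between handle and tray and reaches 118 mm above the bench.
- clamp_right_pivot (a point): The same for the right clamp, nest y = -0.1805.
- clamp_left_foot: Spring-loaded rubber foot, 15 mm across, on the left clamping arm's spindle. Origin at the arm's pivot, not at the foot. Locked, it presses on the tray's left rim (nest x = -0.020, y = 0.1255, z = 0.035) with about 20 N.
- clamp_right_foot: The same for the right clamp (nest y = -0.1255).
- biscuit0: Loose biscuit, 54 mm across, 13 mm thick, on the tray (near right as the robot sees it). Origin: centre of its underside. Not to be touched.
- biscuit1: Loose biscuit, 54 mm across, 13 mm thick, on the tray (near middle as the robot sees it). Origin: centre of its underside. Not to be touched.
- biscuit2: Loose biscuit, 54 mm across, 13 mm thick, on the tray (near left as the robot sees it). Origin: centre of its underside. Not to be touched.
- biscuit3: Loose biscuit, 54 mm across, 13 mm thick, on the tray (far right as the robot sees it). Origin: centre of its underside. Not to be touched.
- biscuit4: Loose biscuit, 54 mm across, 13 mm thick, on the tray (far middle as the robot sees it). Origin: centre of its underside. Not to be touched.
- biscuit5: Loose biscuit, 54 mm across, 13 mm thick, on the tray (far left as the robot sees it). Origin: centre of its underside. Not to be touched.
- cutter: Bystander: loose steel ring cutter, 60 mm across, 40 mm high, standing on the front left corner of the nest plate (about nest x -0.115, y +0.185). Origin: centre of its underside.
- palette: Bystander: spatula lying on the bench to the right of the nest, along x. Origin near its middle, underneath.
- scraper: Bystander: dough scraper, about 100 x 125 mm, 25 mm high, lying on the bench in front of the bowl, left of the nest's near corner. Origin: middle, underneath.
- dredger: Bystander: steel sugar shaker, 72 mm across, 112 mm high, standing to the right of the nest. Origin: centre of its underside.
- bowl: Bystander: steel bowl, 140 mm across, 65 mm high, to the left of the nest. Origin: centre of its underside.

How it is judged:
By the outcome, as a careful person would: the job done as asked, in the order asked, and still so for the second after the job is handed in, with the robot touching nothing.
It also fails if it takes over 58 s, if anything falls off the work surface, if the arm or the gripper's body presses on something with over 40 N, if the wrist force passes 120 N, or if a joint passes its speed limit or range.

ROBOT

A 7-joint arm with a two-finger parallel gripper is mounted at the origin on the work surface. World frame = base frame: x ahead of the robot, y to its left, z up, the work surface at z = 0. Lengths are in m, angles in rad, forces in N, time in s.
With the tool pointing down it reaches from about 0.425 to 0.95 m from the base axis. Payload 16.7 kg.
Tool frame: the origin (TCP) lies between the finger pads; the fingertips stand 19 mm ahead of it and the grasp point (between the pads) is the TCP; z points along the fingers, y is the direction in which the jaws open and shut (so a half turn about z gives the same grasp; the last joint's range is limited). The gripper opens to 94 mm and grips with 3 to 60 N. Pads are 16 mm wide; open, the fingers measure 119 mm over their backs; the gripper's body (75 mm by 177 mm) begins 78 mm behind the grasp point.
Start: joints at [-1.492, 0.426, 0.074, 1.606, -0.034, 1.111, -0.067], TCP at [0.153, 0.657, 0.224] pointing down, gripper open.
Joint ranges: [-2.85, 2.85], [-0.5, 2.14], [-1.23, 1.37], [0.21, 2.46], [-1.02, 4.16], [0.16, 2.05], [-2.73, 2.73]. Speed limits (rad/s): [1.89, 1.89, 2.39, 2.39, 3.01, 3.01, 3.01].

INTERFACE

Orientations are given as a rotation vector (axis times angle).
In Python, from cell import ctrl gives the robot as it stands.
- The arm moves only by the tool jog_arm, never from a script. Its argument "plan" is a list of rows, each a list of 7 numbers: the opening, from 0 (shut) to 1 (fully open), then the shift along the tool's x, y, z in mm, then the turn, a rotation vector about the tool's x, y, z in degrees. A call has 1 to 12 rows; each row shifts and turns the pose as measured when the row begins, along the tool's axes as they then stand; what a row does not reach is not made up. A row lasts 1/8 s, in which the tool goes at most 62.5 mm and 10.7 degrees, less where a joint would pass 70% of its speed; a pose out of reach is approached as far as the arm can. A call with a gripper value outside its range is refused whole. The fingers move at their own pace and stop on an object; "squeeze" is the grip in N (left out, the last holds). Time passes only in rows, so rows that do not move let the fingers close. It gives the time, the measured TCP pose, the force and the opening at its end, in the units of the state.
- ctrl.get_obs(): the state, without advancing time (a new reading comes with each control period).
- ctrl.read_camera(name): name is "side" or "top"; returns the picture (400x640x3 uint8, red, green, blue); there is no depth.
- ctrl.camera_info(name): a dict with "K" (3x3 intrinsics, pixels), "camera_from_world" (4x4, takes a point from world to camera coordinates). Camera axes: x right, y up, looking along -z (the intrinsics and any distortion apply to the point x, -y, -z); pixel columns grow to the right and rows downward; lengths in m; the calibration is good to about 2 mm. A picture is of the moment at which its call begins. camera_info takes no time and is no camera call.
- ctrl.close_job(): hands the job in, once; it reports no verdict.
Trained networks look in the newest picture that a camera, given by its name, has taken for a name from the list of things; names that differ only in an ending like _2 or _b are one class to them, and where a whole thing is asked for, a point or a joint stands for the part that bears it (a point fixed in the world has none). Each returns a list of dicts, best first, with "conf" (0 to 1); they miss things now and then, are a little off and sometimes report something else, mostly with a low value. They report only what shows in the picture. A call takes as long as a camera call.
- ctrl.search_frame(camera, name): "at" ([x, y, z] in m, in world coordinates, good to about 4 mm: the middle of the surface that is visible of it).
The state is a dict: "time_s": time; "q": joint angles; "qd": joint speeds; "joint_efforts": joint torques, N m; "position": TCP position; "eef_rot": TCP orientation; "force": force on the tool from outside, world axes, zero at the start; "wrist_torque": the same for the moment, N m; "finger_gap": opening from 0.0 (shut) to 1.0 (fully open).
Only numpy, scipy, OpenCV 4.12 (cv2) and the standard library are available. Lean on these libraries where they do the work, as an engineer would, in place of code of your own. Each camera call takes 0.05 s, during which the arm holds its last target. There are 200 camera calls.

## Working session

There is one attempt and no reset: what is moved stays moved. The work goes in short steps, Python scripts to look and compute and a tool call to move; the robot and the scene stay as the last step left them, time stands still between calls to the robot, and variables do not carry over. Pictures are saved under pics/ and viewed, about 8 in all and at most 12, crops included, and the job is handed in when it is done.

Besides the shell and the picture viewer there is one more tool, called as name(argument=value, ...) on one line, values as JSON. jog_arm: Moves the arm, as the interface text tells. Its arguments: {"type":"object","properties":{"plan":{"type":"array"},"squeeze":{"type":"number"}},"required":["plan"]}

```bash
mkdir -p pics
cat > h.py <<'E'
import numpy as np, cv2
from cell import ctrl
from scipy.spatial.transform import Rotation as R
def snap(n,f):
    im=ctrl.read_camera(n); cv2.imwrite('pics/'+f,im[:,:,::-1]); return im
def proj(n,P):
    c=ctrl.camera_info(n);P=np.atleast_2d(P);T=np.array(c['camera_from_world'])
    p=P@T[:3,:3].T+T[:3,3]; p=p*[1,-1,-1]; u=p@np.array(c['K']).T; return u[:,:2]/u[:,2:]
def back(n,uv,z):
    c=ctrl.camera_info(n);T=np.array(c['camera_from_world']);uv=np.atleast_2d(uv)
    d=np.c_[uv,np.ones(len(uv))]@np.linalg.inv(np.array(c['K'])).T*[1,-1,-1]
    d=d@T[:3,:3]; o=-T[:3,:3].T@T[:3,3]; return o+d*((z-o[2])/d[:,2])[:,None]
E
python3 - <<'E'
from h import *
np.set_printoptions(precision=4,suppress=True)
snap('top','t0.png');snap('side','s0.png')
for n in ['top','side']:
    print(ctrl.camera_info(n).keys())
    for k in ['stop_left','stop_right','tray','clamp_left_tip','clamp_right_tip','clamp_left_pivot','clamp_right_pivot','nest','cutter','dredger','bowl','biscuit0']:
        print(n,k,[(np.round(d['at'],4).tolist(),round(d['conf'],2)) for d in ctrl.search_frame(n,k)[:2]])
o=ctrl.get_obs();print(o['time_s'],o['position'],o['eef_rot'],o['force'],o['finger_gap'])
print(R.from_rotvec(o['eef_rot']).as_matrix())
E
```

```text
dict_keys(['K', 'camera_from_world'])
top stop_left [([0.6016, -0.0142, 0.0157], 0.9)]
top stop_right [([0.6041, -0.0178, 0.0175], 0.65)]
top tray [([0.5516, -0.0155, 0.0145], 0.91), ([0.534, -0.369, 0.0067], 0.41)]
top clamp_left_tip [([0.5781, 0.1983, 0.1628], 0.55)]
top clamp_right_tip []
top clamp_left_pivot [([0.5796, 0.1863, 0.0782], 0.75)]
top clamp_right_pivot [([0.5928, -0.2198, 0.0715], 0.55)]
top nest [([0.5993, -0.0147, 0.0153], 0.58)]
top cutter []
top dredger [([0.5717, -0.4483, 0.1016], 0.79), ([0.4511, 0.4238, 0.0148], 0.66)]
top bowl [([0.6234, 0.4921, 0.0244], 0.61)]
top biscuit0 [([0.5823, -0.0126, 0.0283], 0.79), ([0.5885, -0.0911, 0.0302], 0.73)]
dict_keys(['K', 'camera_from_world'])
side stop_left [([0.5832, -0.1495, 0.017], 0.77), ([0.5194, -0.1001, 0.0307], 0.59)]
side stop_right [([0.5811, -0.1532, 0.013], 0.72)]
side tray [([0.5521, -0.0106, 0.0381], 0.93)]
side clamp_left_tip [([0.5824, 0.1944, 0.1407], 0.59)]
side clamp_right_tip [([0.5954, -0.2301, 0.1475], 0.77), ([0.5817, 0.1899, 0.0866], 0.33)]
side clamp_left_pivot [([0.5809, 0.1888, 0.0852], 0.73)]
side clamp_right_pivot [([0.4831, 0.1612, 0.038], 0.74), ([0.5914, -0.2325, 0.0605], 0.73)]
side nest [([0.5806, -0.1501, 0.0154], 0.61), ([0.483, 0.1635, 0.0358], 0.27)]
side cutter [([0.486, 0.1642, 0.0438], 0.68)]
side dredger [([0.5569, -0.4831, 0.0881], 0.84)]
side bowl [([0.6183, 0.5135, 0.0462], 0.64), ([0.5821, -0.1522, 0.0135], 0.4)]
side biscuit0 [([0.5844, -0.0975, 0.0261], 0.74), ([0.5779, 0.0508, 0.0311], 0.7)]
1.3 [0.1531 0.6574 0.2245] [-0.3587 -3.121  -0.    ] [ 0.7728 -0.2297  0.0254] 0.9966302847520857
[[-0.9739  0.2268 -0.    ]
 [ 0.2268  0.9739  0.    ]
 [ 0.0001  0.     -1.    ]]
```

View pics/t0.png

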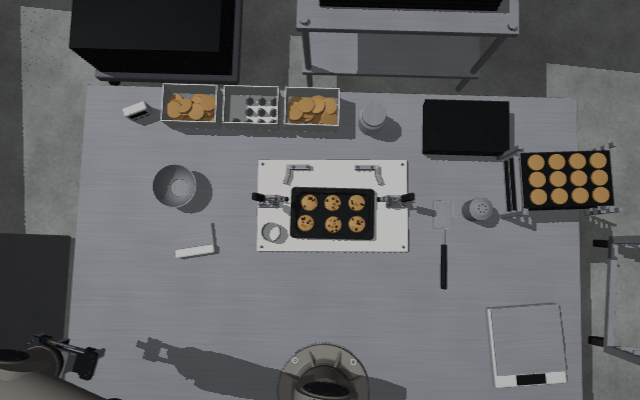

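View pics/s0.png

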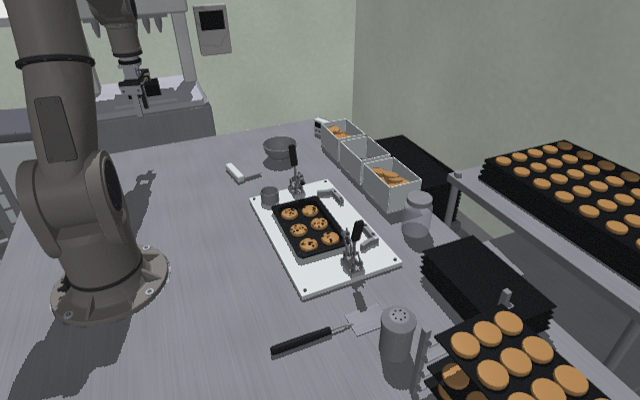

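The top view shows the plate at px (257..409, 160..251), the tray at (291..375, 187..240), the handles at (258,198) and (408,199), and the cutter at (273,233). The side view agrees. Next I fit the plate and tray outlines.

```bash
cat >> h.py <<'E'
def fit(mask,z,im=None):
    cs,_=cv2.findContours(mask,cv2.RETR_EXTERNAL,cv2.CHAIN_APPROX_NONE)
    c=max(cs,key=cv2.contourArea); W=back('top',c[:,0,:].astype(float),z)[:,:2]
    r=cv2.minAreaRect((W*1000).astype(np.float32)); return r
def tops(im):
    g=im.astype(int); b=g[150:262,245:420]
    k=np.ones((3,3),np.uint8)
    def full(m):
        M=np.zeros(im.shape[:2],np.uint8);M[150:262,245:420]=m*255;return M
    pl=full(b.min(2)>185); 
    d=np.zeros(im.shape[:2],np.uint8); d[170:246,286:381]=255*(im[170:246,286:381].max(2)<70)
    d=cv2.morphologyEx(d,cv2.MORPH_OPEN,k)
    return pl,d
def seg(d):  # tray dark box edges
    pass
E
python3 - <<'E'
from h import *
im=cv2.imread('pics/t0.png')[:,:,::-1]
print(im[205,265:300:3].max(-1),im[245,250:270].min(-1))
pl,d=tops(im)
print('plate',fit(pl,.015)); print('tray',fit(d,.035))
big=cv2.resize(im[150:262,245:420],None,fx=4.5,fy=4.5,interpolation=cv2.INTER_CUBIC)
def ov(Pn,ax,ay,th,col):
    c,s=np.cos(th),np.sin(th)
    Pn=np.array(Pn);W=np.c_[ax+c*Pn[:,0]-s*Pn[:,1],ay+s*Pn[:,0]+c*Pn[:,1],Pn[:,2]]
    return (proj('top',W)-[245,150]+.5)*4.5
c=fit(pl,.015); 
cv2.imwrite('pics/z0.png',big[:,:,::-1])
E
```

```text
[ 84  86 140  81  74 120 122 124 185  14  13  13] [127 126 127 126 126 126 147 176 183 183 170 139 160 183 183 183 183 184
 183 183]Traceback (most recent call last):
  File "<stdin>", line 5, in <module>
  File "h.py", line 15, in fit
    c=max(cs,key=cv2.contourArea); W=back('top',c[:,0,:].astype(float),z)[:,:2]
ValueError: max() iterable argument is empty
```

```bash
cat >> h.py <<'E'
def lines(im,kind):
    """subpixel edges -> world line fits; returns centre, angle, size"""
    g=im.astype(float)
    if kind=='plate': ch=g.min(2);z=.015;thr=155;c0=(333,205);rx=(-84,84);ry=(-55,55);xs=list(range(265,285))+list(range(385,402));xs=range(268,400);ys=list(range(166,188))+list(range(208,246));
    else: ch=g.max(2);z=.035;thr=100
    out={}
    def cross(v):
        # first crossing of thr along profile
        s=(v>thr) if kind=='plate' else (v<thr)
        i=np.argmax(s)
        return np.nan if i==0 else i-1+(thr-v[i-1])/(v[i]-v[i-1])
    if kind=='plate':
        L=[(245+cross(ch[y,245:275]),y) for y in ys]; Rr=[(421-cross(ch[y,421:391:-1]),y) for y in ys]
        F=[(x,150+cross(ch[150:170,x])) for x in xs]; N=[(x,262-cross(ch[262:240:-1,x])) for x in xs]
    else:
        y0,y1,x0,x1=lines.box; ys=range(y0+12,y1-12);xs=range(x0+14,x1-14)
        L=[(x0-5+cross(ch[y,x0-5:x0+20]),y) for y in ys]; Rr=[(x1+5-cross(ch[y,x1+5:x1-20:-1]),y) for y in ys]
        F=[(x,y0-5+cross(ch[y0-5:y0+20,x])) for x in xs]; N=[(x,y1+5-cross(ch[y1+5:y1-20:-1,x])) for x in xs]
    for k,p in zip('LRFN',(L,Rr,F,N)):
        p=np.array(p,float);p=p[~np.isnan(p[:,1]+p[:,0])];W=back('top',p,z)[:,:2]
        a,b=(0,1) if k in 'LR' else (1,0)   # fit W[a]=m*W[b]+c
        for _ in range(4):
            m,c=np.polyfit(W[:,b],W[:,a],1); r=W[:,a]-m*W[:,b]-c
            kk=abs(r-np.median(r))<max(.0015,1.5*r.std()); W=W[kk]
        # L/R lines: y as function of x
        if k in 'LR': m,c=np.polyfit(W[:,0],W[:,1],1); r=W[:,1]-m*W[:,0]-c
        else: m,c=np.polyfit(W[:,1],W[:,0],1); r=W[:,0]-m*W[:,1]-c
        out[k]=(m,c,len(W),r.std()*1e3)
    return out
lines.box=(187,240,291,375)
def rect(o):
    def X(l,f): # y=ml x+cl ; x=mf y+cf
        y=(l[0]*f[1]+l[1])/(1-l[0]*f[0]); return np.array([f[0]*y+f[1],y])
    C=[X(o[a],o[b]) for a in 'LR' for b in 'FN']; 
    th=[o['L'][0],o['R'][0],-o['F'][0],-o['N'][0]]
    LF,LN,RF,RN=C
    return np.mean(C,0),th,[np.linalg.norm(LF-LN),np.linalg.norm(RF-RN),np.linalg.norm(LF-RF),np.linalg.norm(LN-RN)]
E
python3 - <<'E'
from h import *
np.set_printoptions(precision=4,suppress=True)
im=cv2.imread('pics/t0.png')[:,:,::-1]
for k in ('plate','tray'):
    o=lines(im,k)
    for a in o: print(k,a,np.round(o[a],4))
    print(*[np.round(v,4) for v in rect(o)])
big=cv2.resize(im[150:262,245:420],None,fx=4.5,fy=4.5,interpolation=cv2.INTER_CUBIC)
cv2.imwrite('pics/z0.png',big[:,:,::-1])
E
```

```text
plate L [ 0.0278  0.2101 28.      0.1438]
plate R [ 0.0292 -0.2694 34.      0.2613]
plate F [-0.0271  0.7241 63.      0.0232]
plate N [-0.0241  0.432  70.      0.0189]
[ 0.5784 -0.0132] [0.0278 0.0292 0.0271 0.0241] [0.2913 0.2927 0.4783 0.4787]
tray L [ 0.0929  0.0693 12.      0.3286]
tray R [ 0.0141 -0.1561 16.      0.0456]
tray F [-0.0109  0.631  29.      0.1362]
tray N [-0.02    0.4688 25.      0.0849]
[ 0.5502 -0.014 ] [0.0929 0.0141 0.0109 0.02  ] [0.1638 0.1608 0.2749 0.2621]
```

View pics/z0.png

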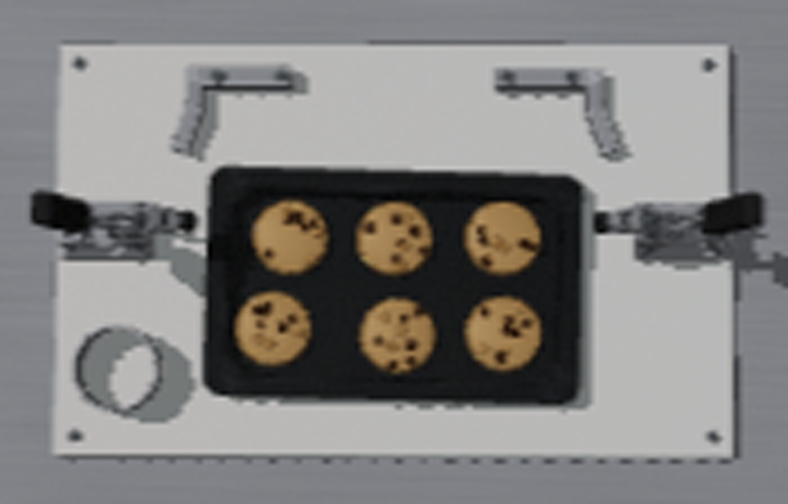

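The plate fits at 292 x 478 mm (true 295 x 480), giving nest origin ≈ (0.611, -0.012) and θ ≈ 0.027. The tray is about 61 mm short. In the crop the tray is at px (205..580, 167..405) and the handles at (55,210) and (735,212). I'll align the tool to the nest and approach, going around the reach limit.

```bash
cat >> h.py <<'E'
O=np.array([.6109,-.0123]);TH=.027
def nest(p):
    d=np.array(p[:2])-O;c,s=np.cos(TH),np.sin(TH);return np.array([c*d[0]+s*d[1],-s*d[0]+c*d[1],p[2]])
def world(n):
    n=np.atleast_2d(n);c,s=np.cos(TH),np.sin(TH);return np.c_[O[0]+c*n[:,0]-s*n[:,1],O[1]+s*n[:,0]+c*n[:,1],n[:,2]]
def st():
    o=ctrl.get_obs();Rm=R.from_rotvec(o['eef_rot']).as_matrix()
    print('t',round(o['time_s'],2),'nest mm',np.round(nest(o['position'])*1e3,1),'F',np.round(o['force'],1),'gap',round(o['finger_gap'],2),'yaw off deg',round(np.degrees(np.arctan2(Rm[1,1],Rm[0,1])-np.pi/2-TH),2),'tilt',np.round(Rm[:2,2],4))
E
python3 - <<'E'
from h import *
st(); print(proj('top',world([[-.02,.228,.185],[-.02,-.228,.185],[.081,.109,.035],[.081,-.109,.035],[-.115,.185,.04]])).round(1))
for a,b in [(1,1)]:
  for ph in np.radians([14.3,25,36,47,58,69,80]):
    f=(np.degrees(ph)-14.3)/65.7;p=np.array([.195-.014*f,.056+.008*f]);q=p+.1*np.array([np.sin(ph),np.cos(ph)])+.0075*np.array([-np.cos(ph),np.sin(ph)])
    print(np.degrees(ph).round(),'TCP y,z',(q[0]*1e3-12.5).round(1),(q[1]*1e3+19).round(1))
E
```

```text
t 1.3 nest mm [-439.6  681.8  224.5] F [ 0.8 -0.2  0. ] gap 1.0 yaw off deg -14.66 tilt [-0.  0.]
[[253.  195.5]
 [412.1 195.6]
 [297.5 168.5]
 [366.1 168.5]
 [272.9 230.2]]
14.0 TCP y,z 199.9 173.8
25.0 TCP y,z 215.7 170.1
36.0 TCP y,z 230.6 163.0
47.0 TCP y,z 243.6 152.7
58.0 TCP y,z 254.0 139.7
69.0 TCP y,z 261.5 124.5
80.0 TCP y,z 265.7 107.8
```

jog_arm(plan=[[1, 0, 0, 0, 0, 0, -7.3], [1, 0, 0, 0, 0, 0, -7.3], [1, -30, -39, 0, 0, 0, 0], [1, -30, -39, 0, 0, 0, 0], [1, -30, -39, 0, 0, 0, 0], [1, -30, -39, 0, 0, 0, 0], [1, -30, -39, 0, 0, 0, 0], [1, -30, -39, 0, 0, 0, 0], [1, -30, -39, 0, 0, 0, 0], [1, -30, -39, 0, 0, 0, 0]])

```text
time_s: 2.55
position: [0.4086, 0.3479, 0.2244]
eef_rot: [-0.064, 3.141, 0.004]
force: [0.8, 0.2, -1.0]
finger_gap: 1.002
```

```bash
python3 -c "from h import *;st()"
```

```text
t 2.55 nest mm [-192.5  365.5  224.4] F [ 0.8  0.2 -1. ] gap 1.0 yaw off deg 0.8 tilt [0.0002 0.0026]
```

jog_arm(plan=[[1, -3, -46, 0, 0, 0, 0.8], [1, -3, -46, 0, 0, 0, 0], [1, -3, -46, 0, 0, 0, 0], [1, -3, -46, 0, 0, 0, 0], [1, -3, -46, 0, 0, 0, 0], [1, -3, -46, 0, 0, 0, 0], [1, -3, -46, 0, 0, 0, 0], [1, -3, -43, 0, 0, 0, 0]])

```text
time_s: 3.55
position: [0.4446, -0.0287, 0.2247]
eef_rot: [-0.038, 3.136, 0.009]
force: [0.3, 0.1, 0.6]
finger_gap: 1.001
```

```bash
python3 -c "from h import *;st()"
```

```text
t 3.55 nest mm [-166.7  -11.9  224.7] F [0.3 0.1 0.6] gap 1.0 yaw off deg -0.16 tilt [0.0049 0.0057]
```

jog_arm(plan=[[1, 1, 12, 30, 0, 0, 0], [1, 0, 0, 35, 0, 0, 0], [1, 0, 0, 35, 0, 0, 0], [1, 0, 0, 35, 0, 0, 0], [1, 0, 0, 30, 0, 0, 0], [1, 0, 0, 10, 0, 0, 0], [1, 0, 0, 0, 0, 0, 0]])

```text
time_s: 4.42
position: [0.4471, -0.0187, 0.0474]
eef_rot: [-0.028, 3.13, 0.011]
force: [0.3, -0.2, 0.5]
finger_gap: 0.998
```

```bash
python3 -c "
from h import *;st();im=snap('side','s1.png');cv2.imwrite('pics/s1c.png',cv2.resize(im[150:310,220:420,::-1],None,fx=3.5,fy=3.5))"
```

```text
t 4.42 nest mm [-163.9   -2.    47.4] F [ 0.3 -0.2  0.5] gap 1.0 yaw off deg -0.53 tilt [0.0114 0.007 ]
```

View pics/s1c.png

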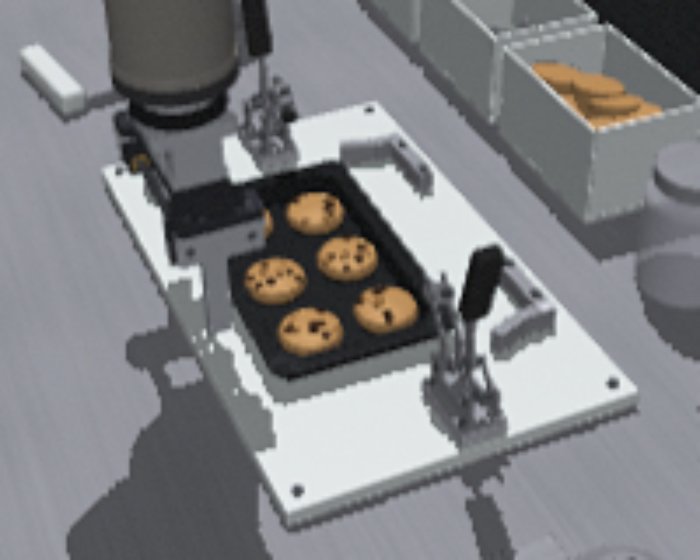

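Fingers are in front of the near rim (crop px ~(210,345) and behind the wrist), and the cutter and biscuits are clear. Lower slightly, square up, and push most of the way.

jog_arm(plan=[[1, 0, 2, 7, 0.4, 0.65, -0.5], [1, -8, 0, 0, 0, 0, 0], [1, -8, 0, 0, 0, 0, 0], [1, -8, 0, 0, 0, 0, 0], [1, -8, 0, 0, 0, 0, 0], [1, -8, 0, 0, 0, 0, 0], [1, -8, 0, 0, 0, 0, 0]])

```text
time_s: 5.35
position: [0.499, -0.0145, 0.0426]
eef_rot: [-0.044, 3.14, 0.001]
force: [-5.0, -0.5, 2.9]
finger_gap: 0.997
```

```bash
python3 -c "from h import *;st()"
```

```text
t 5.35 nest mm [-111.9    0.8   42.6] F [-5.  -0.5  2.9] gap 1.0 yaw off deg 0.04 tilt [0.0016 0.001 ]
```

jog_arm(plan=[[1, -5, 0, 0, 0, 0, 0], [1, -5, 0, 0, 0, 0, 0], [1, -4, 0, 0, 0, 0, 0], [1, -3, 0, 0, 0, 0, 0]])

```text
time_s: 5.85
position: [0.5164, -0.0142, 0.0425]
eef_rot: [0.043, -3.141, -0.002]
force: [-5.6, 0.3, 4.6]
finger_gap: 1.001
```

```bash
python3 -c "from h import *;st()"
```

```text
t 5.85 nest mm [-94.5   0.7  42.5] F [-5.6  0.3  4.6] gap 1.0 yaw off deg 0.02 tilt [-0.0005  0.0012]
```

jog_arm(plan=[[1, -3, 0, 0, 0, 0, 0], [1, -3, 0, 0, 0, 0, 0]])

```text
time_s: 6.1
position: [0.5191, -0.014, 0.042]
eef_rot: [0.043, -3.134, -0.003]
force: [-25.8, 0.1, 21.5]
finger_gap: 1.001
```

jog_arm(plan=[[1, -3, 0, 0, 0, 0, 0]])

```text
time_s: 6.22
position: [0.5191, -0.0141, 0.0415]
eef_rot: [0.042, -3.128, -0.004]
force: [-20.1, 0.3, 16.3]
finger_gap: 0.998
```

jog_arm(plan=[[1, -3, 0, 0, 0, 0, 0]])

```text
time_s: 6.35
position: [0.5191, -0.0142, 0.041]
eef_rot: [0.041, -3.122, -0.005]
force: [-20.4, -0.7, 14.5]
finger_gap: 1.002
```

```bash
python3 -c "from h import *;st()"
```

```text
t 6.35 nest mm [-91.8   0.6  41. ] F [-20.4  -0.7  14.5] gap 1.0 yaw off deg -0.03 tilt [-0.0196  0.0028]
```

Firm stall at nest x ≈ -92 (expected -89 ± calibration). Back off and verify.

jog_arm(plan=[[1, 4, 0, 0, 0, -1.1, 0], [1, 12, 0, 0, 0, 0, 0], [1, 10, 0, -20, 0, 0, 0], [1, 20, 0, -60, 0, 0, 0], [1, 20, 0, -60, 0, 0, 0], [0, 0, 0, -50, 0, 0, 0], [0, 0, 0, 0, 0, 0, 0]])

```text
time_s: 7.22
position: [0.4511, -0.0168, 0.2354]
eef_rot: [-0.041, 3.137, 0.007]
force: [-0.8, -0.0, -1.3]
finger_gap: 0.825
```

Run:
```python
from h import *
st();im=snap('top','t1.png')
big=cv2.resize(im[150:262,245:420],None,fx=4.5,fy=4.5,interpolation=cv2.INTER_CUBIC)
P=world([[.081,.109+s*.0375,.035] for s in(-1,1)]+[[.081,-.109+s*.0375,.035] for s in(-1,1)]+[[a*.081,b*.1325,.035] for a,b in((1,1),(1,-1),(-1,-1),(-1,1))])
q=((proj('top',P)-[245,150]+.5)*4.5).astype(int)
for p in q: cv2.circle(big,tuple(map(int,p)),3,(255,0,0),-1)
cv2.imwrite('pics/z1.png',big[:,:,::-1])
```

```text
t 7.22 nest mm [-1.599e+02 -2.000e-01  2.354e+02] F [-0.8 -0.  -1.3] gap 0.82 yaw off deg -0.05 tilt [0.0042 0.0043]
```

View pics/z1.png

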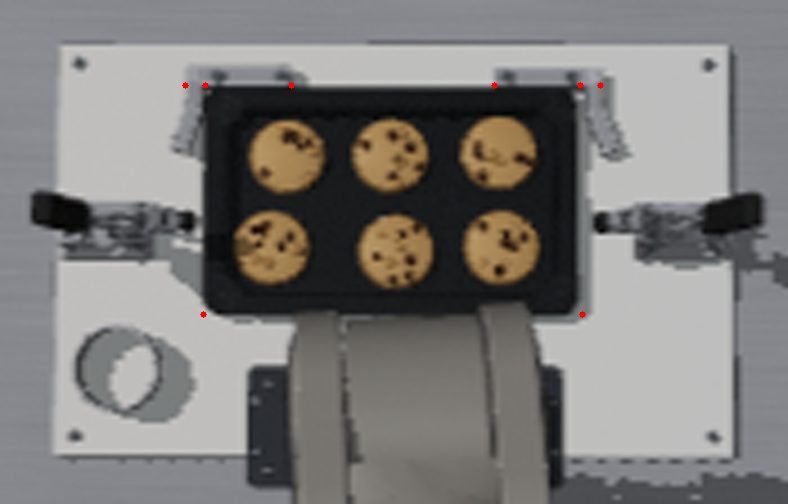

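The tray is square: its far rim (row ~87) is on both stops (row 85), and its corners match the home prediction. Biscuits and cutter are undisturbed. Next is the left clamp.

jog_arm(plan=[[0, -35, 46, 0, 0, -0.2, 0], [0, -35, 46, 0, 0.2, 0, 0], [0, -35, 46, 0, 0, 0, 0], [0, -35, 46, 0, 0, 0, 0], [0, 0, 0, 0, 0, 0, 0]])

```text
time_s: 7.9
position: [0.587, 0.1756, 0.2279]
eef_rot: [-0.038, 3.141, -0.001]
force: [0.2, -1.6, -1.2]
finger_gap: 0.248
```

Run:
```python
from h import *
st();im=cv2.imread('pics/t1.png')[:,:,::-1]
lines.box=(169,220,291,375)
g=im.astype(float).max(2)
for y in range(165,174): print(y,g[y,295:372:7].astype(int))
```

```text
t 7.9 nest mm [-18.8 188.5 227.9] F [ 0.2 -1.6 -1.2] gap 0.25 yaw off deg -0.17 tilt [ 0.0005 -0.0007]
165 [149 148 152 191 191 190 190 190 190 147 156]
166 [115 143 105 191 191 190 190 191 190  86 143]
167 [114 143  84 191 190 190 190 191 190  82 142]
168 [153 154  98 191 190 190 190 190 190  96 144]
169 [44 42 33 87 86 86 86 86 85 39 45]
170 [29 28 28 29 30 31 29 31 29 23 27]
171 [37 29 27 27 25 25 26 25 26 26 26]
172 [32 29 28 28 26 27 27 26 26 25 26]
173 [36 24 22 24 25 24 23 23 24 23 23]
```

Edge level to sub-pixel. Descend beside the left handle.

jog_arm(plan=[[0, 1, -6, 0, 0, 0, 0], [0, 0, 0, 0, 0, 0, 0], [0, 0, 0, 0, 0, 0, 0], [0, 0, 0, 27, 0, 0, 0], [0, 0, 0, 26, 0, 0, 0], [0, 0, 0, 0, 0, 0, 0]])

```text
time_s: 8.65
position: [0.5845, 0.1646, 0.1731]
eef_rot: [0.03, -3.141, 0.001]
force: [0.4, -0.3, 0.3]
finger_gap: 0.004
```

```bash
python3 -c "
from h import *;st();im=snap('side','s2.png');cv2.imwrite('pics/s2c.png',cv2.resize(im[120:280,210:410,::-1],None,fx=3.5,fy=3.5))"
```

```text
t 8.65 nest mm [-21.6 177.5 173.1] F [ 0.4 -0.3  0.3] gap 0.0 yaw off deg -0.46 tilt [-0.0002 -0.0008]
```

View pics/s2c.png

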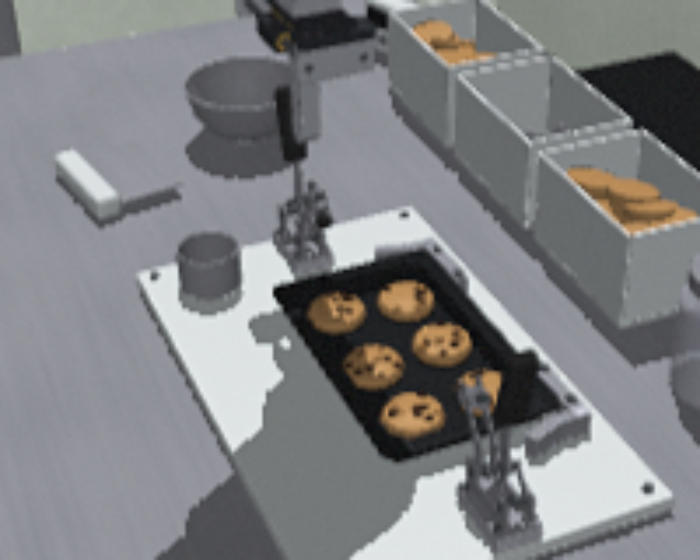

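The closed fingers (crop px ~(305,110)) stand tray-side of the left handle (290,125), clear of the raised arm. Start pushing outward along the arc.

jog_arm(plan=[[0, -1, 11, 0, 0, 0, -0.4], [0, 0, 11, 0, 0, 0, 0], [0, 0, 8, 2, 0, 0, 0], [0, 0, 8, 2, 0, 0, 0], [0, 0, 8, 3, 0, 0, 0], [0, 0, 8, 4, 0, 0, 0], [0, 0, 7, 5, 0, 0, 0], [0, 0, 6, 5, 0, 0, 0]])

```text
time_s: 9.7
position: [0.586, 0.2367, 0.1554]
eef_rot: [-0.041, 3.136, 0.003]
force: [0.9, -2.6, -0.4]
finger_gap: 0.006
```

```bash
python3 -c "from h import *;st()"
```

```text
t 9.7 nest mm [-18.2 249.6 155.4] F [ 0.9 -2.6 -0.4] gap 0.01 yaw off deg -0.05 tilt [0.0054 0.0017]
```

jog_arm(plan=[[0, 0, 4, 8, 0, 0.3, 0], [0, 0, 4, 8, 0, 0, 0], [0, 0, 3, 8, 0, 0, 0], [0, 0, 2, 8, 0, 0, 0]])

```text
time_s: 10.2
position: [0.5857, 0.2516, 0.1212]
eef_rot: [-0.042, 3.141, 0.004]
force: [0.4, 0.3, 2.0]
finger_gap: 0.008
```

```bash
python3 -c "from h import *;st()"
```

```text
t 10.2 nest mm [-18.  264.5 121.2] F [0.4 0.3 2. ] gap 0.01 yaw off deg -0.02 tilt [-0.      0.0026]
```

jog_arm(plan=[[0, 0, 1, 6, 0, 0, 0], [0, 0, 1, 6, 0, 0, 0], [0, 0, 0, 4, 0, 0, 0]])

```text
time_s: 10.58
position: [0.5852, 0.2533, 0.1033]
eef_rot: [0.042, -3.14, -0.003]
force: [-0.2, 0.1, 0.3]
finger_gap: 0.003
```

jog_arm(plan=[[0, 0, 0, 3, 0, 0, 0]])

```text
time_s: 10.7
position: [0.5853, 0.2534, 0.1002]
eef_rot: [0.041, -3.14, -0.003]
force: [-1.2, 1.6, 5.3]
finger_gap: 0.006
```

jog_arm(plan=[[0, 0, 0, 3, 0, 0, 0]])

```text
time_s: 10.82
position: [0.5854, 0.2542, 0.0976]
eef_rot: [0.042, -3.141, -0.005]
force: [-2.3, 3.9, 7.1]
finger_gap: 0.005
```

```bash
python3 -c "from h import *;st()"
```

```text
t 10.82 nest mm [-18.3 267.   97.6] F [-2.3  3.9  7.1] gap 0.0 yaw off deg -0.02 tilt [-0.0005  0.0031]
```

jog_arm(plan=[[0, 0, 0, -10, 0, 0, 0], [0, 0, -5, -40, 0, 0, 0], [0, 0, -20, -50, 0, 0, 0], [0, 0, -50, -30, 0, 0, 0], [0, 0, -50, 0, 0, 0, 0], [0, 0, -55, 0, 0, 0, 0], [0, 0, 0, 0, 0, 0, 0]])

```text
time_s: 11.7
position: [0.5909, 0.0672, 0.2361]
eef_rot: [-0.041, 3.138, 0.004]
force: [-0.1, 0.8, -0.4]
finger_gap: 0.009
```

Run:
```python
from h import *
st();im=snap('side','s3.png');big=cv2.resize(im[120:280,210:410,::-1],None,fx=3.5,fy=3.5)
q=((proj('side',world([[-.02,.313,.087],[-.02,.1255,.035]]))-[210,120]+.5)*3.5).astype(int)
for p in q: cv2.circle(big,tuple(map(int,p)),3,(0,0,255),-1)
cv2.imwrite('pics/s3c.png',big)
```

```text
t 11.7 nest mm [-17.8  80.  236.1] F [-0.1  0.8 -0.4] gap 0.01 yaw off deg -0.05 tilt [0.0036 0.0029]
```

View pics/s3c.png

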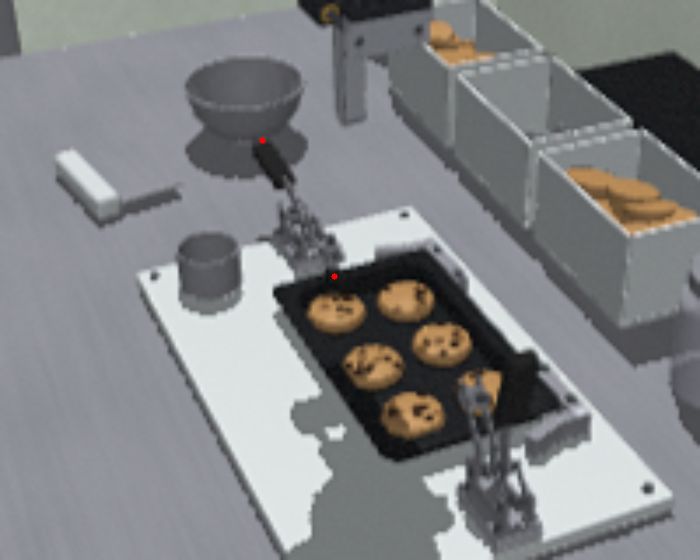

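The left handle's tip (262,140) and foot (333,276) sit exactly at the locked predictions. Now the right clamp, mirrored.

jog_arm(plan=[[0, 0, -51, 0, 0, -0.2, 0], [0, 0, -51, 0, 0.2, 0, 0], [0, 0, -51, 0, 0, 0, 0], [0, 0, -51, 0, 0, 0, 0], [0, 0, -40, 0, 0, 0, 0], [0, 0, 0, 0, 0, 0, 0]])

```text
time_s: 12.5
position: [0.6013, -0.1721, 0.2365]
eef_rot: [-0.064, 3.133, 0.003]
force: [-1.0, 1.6, -0.1]
finger_gap: 0.004
```

```bash
python3 -c "from h import *;st()"
```

```text
t 12.5 nest mm [ -13.9 -159.4  236.5] F [-1.   1.6 -0.1] gap 0.0 yaw off deg 0.78 tilt [0.0079 0.0023]
```

jog_arm(plan=[[0, 6, -17, 0, 0, -0.4, 0.7], [0, 0, 0, 25, 0, 0, 0], [0, 0, 0, 25, 0, 0, 0], [0, 0, 0, 12, 0, 0, 0], [0, 0, 0, 0, 0, 0, 0]])

```text
time_s: 13.12
position: [0.5978, -0.1857, 0.1738]
eef_rot: [-0.051, 3.124, 0.006]
force: [0.0, -0.1, 0.1]
finger_gap: 0.002
```

```bash
python3 -c "from h import *;st()"
```

```text
t 13.12 nest mm [ -17.8 -173.   173.8] F [ 0.  -0.1  0.1] gap 0.0 yaw off deg 0.33 tilt [0.0171 0.004 ]
```

jog_arm(plan=[[0, 2, -13, 0, 0.2, 1.0, 0.3], [0, 0, -12, 0, 0, 0, 0], [0, 0, -8, 2, 0, 0, 0], [0, 0, -8, 2, 0, 0, 0], [0, 0, -8, 3, 0, 0, 0], [0, 0, -8, 4, 0, 0, 0], [0, 0, -7, 5, 0, 0, 0], [0, 0, -6, 5, 0, 0, 0]])

```text
time_s: 14.12
position: [0.5991, -0.2605, 0.154]
eef_rot: [-0.043, 3.139, -0.0]
force: [-0.9, 2.4, -0.3]
finger_gap: 0.005
```

```bash
python3 -c "from h import *;st()"
```

```text
t 14.12 nest mm [ -18.5 -247.8  154. ] F [-0.9  2.4 -0.3] gap 0.0 yaw off deg 0.03 tilt [0.002 0.   ]
```

jog_arm(plan=[[0, 0, -4, 8, 0, 0, 0], [0, 0, -4, 8, 0, 0, 0], [0, 0, -3, 8, 0, 0, 0], [0, 0, -2, 8, 0, 0, 0], [0, 0, -1, 6, 0, 0, 0], [0, 0, -1, 6, 0, 0, 0], [0, 0, 0, 4, 0, 0, 0], [0, 0, 0, 3, 0, 0, 0]])

```text
time_s: 15.12
position: [0.5994, -0.2777, 0.0991]
eef_rot: [-0.043, 3.14, -0.002]
force: [-1.3, -3.6, 6.6]
finger_gap: 0.011
```

```bash
python3 -c "from h import *;st()"
```

```text
t 15.12 nest mm [ -18.7 -265.    99.1] F [-1.3 -3.6  6.6] gap 0.01 yaw off deg 0.01 tilt [ 0.0016 -0.0015]
```

Same signature as the left clamp. Retreat up and toward the robot, then check both views.

jog_arm(plan=[[0, 0, 0, -10, 0, 0, 0], [0, 0, 5, -40, 0, 0, 0], [0, 0, 20, -50, 0, 0, 0], [0, 30, 40, -30, 0, 0, 0], [0, 35, 45, 0, 0, 0, 0], [0, 35, 45, 0, 0, 0, 0], [0, 35, 45, 0, 0, 0, 0], [0, 0, 0, 0, 0, 0, 0]])

```text
time_s: 16.12
position: [0.455, -0.075, 0.2365]
eef_rot: [-0.044, 3.136, 0.002]
force: [1.1, -0.8, 0.9]
finger_gap: 0.003
```

Run:
```python
from h import *
st();im=snap('side','s4.png');t=snap('top','t4.png')
a=cv2.resize(im[120:320,210:410],None,fx=2,fy=2)
b=cv2.resize(t[140:270,215:445],None,fx=3,fy=3)
pts=world([[-.02,.313,.087],[-.02,.1255,.035],[-.02,-.313,.087],[-.02,-.1255,.035],[.081,.1325,.035],[.081,-.1325,.035]])
for p in ((proj('side',pts)-[210,120]+.5)*2).astype(int): cv2.circle(a,tuple(map(int,p)),2,(255,0,0),-1)
for p in ((proj('top',pts)-[215,140]+.5)*3).astype(int): cv2.circle(b,tuple(map(int,p)),2,(255,0,0),-1)
c=np.zeros((600,800,3),np.uint8); 
b=cv2.resize(b,(400,226)); c[:400,:400]=a; c[:226,400:]=b
g=cv2.resize(im[100:400,160:480],(400,374)); c[226:,400:]=g
cv2.imwrite('pics/z4.png',c[:,:,::-1])
```

```text
t 16.12 nest mm [-157.6  -58.5  236.5] F [ 1.1 -0.8  0.9] gap 0.0 yaw off deg 0.07 tilt [0.0051 0.0015]
```

View pics/z4.png

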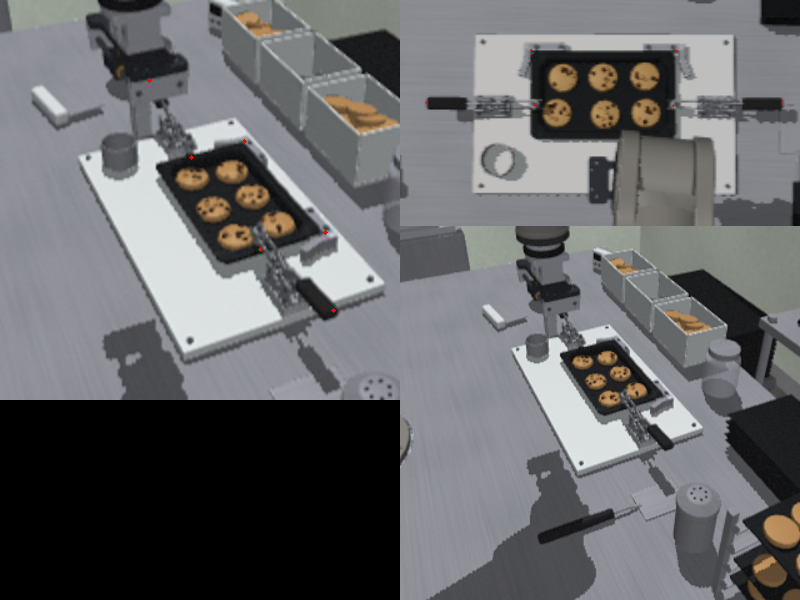

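Both tips, at (428,103) and (782,102) in the top view, sit at the locked predictions. The feet are on the rim, the tray is against both stops, and the bystanders are in place. Handing in.

```bash
python3 -c "from h import *;st();print(ctrl.close_job())"
```

```text
t 16.23 nest mm [-155.6  -61.   236.7] F [-0.  -1.2  1.1] gap 0.0 yaw off deg -0.1 tilt [ 0.0061 -0.    ]
the job is handed in; nothing more can be done
None
```

I pushed the tray home with both open fingertips. I then threw the left and right toggle clamps with the closed fingertips until each snapped, and handed the job in at about 16 s of the 58 s allowed.

- **Tray:** it stalled firmly against the stops at about 20–26 N. In the top picture its far rim was straight to sub-pixel and sat on both stops.
- **Clamps:** both grip tips and both feet were at the positions predicted for locked, in the side and top views.
- **Surroundings:** the biscuits and cutter showed no movement in the pictures, and nothing visible in the last views looked displaced. The left-hand bowl was cut off or hidden in them. The arm was clear of everything at hand-in.

Two readings disagreed slightly with what I expected:
- **Tray push:** it ended about 3 mm short of the nominal tool position, in line with calibration error and the pose fit.
- **Handles:** each was met again about 8 mm lower than my model said. I pressed on both locked handles with about 7–8 N before lifting off.

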